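# Open the filter holder: pull the spring clip, swing back the yoke, take off the lid

## Task

Open the steel filter holder for cleaning: pull the spring clip sideways out of the stud and lay it in the round dish, then swing the yoke right up and over until it rests open by itself. Then lift the lid off the cup by its knob and set it down gently, knob up, flat in the rectangular tray, leaving the other things on the bench where they are.

Things in the scene. Friction and masses are not known exactly. Their poses are not given: they have to be found in the camera images.
- holder: Fixed steel filter holder: base plate 205 x 100 x 10 mm (x, y, z), round cup 72 mm across, rim 50 mm up. Origin: on the bench under the cup's centre. +x runs from stud over cup to hinge, away from the robot (yaw within 0.35 rad); +y, its left, is the side of the clip's loop. Stud: 70 mm to -x, 20 mm across, top 95 mm up. Hinge posts: 75 mm to +x, 76 mm up. Drain stub 24 mm up to y = -64 mm.
- stud_hole (a point): Centre of the cross hole (6 mm high, 7 mm wide) through the stud, 80 mm above the bench. The hole runs along the holder's y.
- yoke (a joint): Hinge of the steel yoke, a fork (60 mm wide) level over the lid, 61 to 69 mm up (48 mm wide and 77 up at the stud), at 0 (shut). Axis along holder y at holder x = 75, z = 65 mm. Grows as the end near the robot is swung up and over, away from the robot, to the stop at 1.95 rad. 0.25 kg, little friction: let go below 1.57 (upright) it falls shut, beyond that it falls open and stays. The clip blocks it.
- yoke_grip (a point): Centre of the black grip block (32 long, 18 wide, 18 mm high) at the yoke's free end, 200 mm from the hinge axis, 65 mm up when shut. Its flat sides face along the hinge axis (holder y): a grip across them can pivot as the yoke swings. x points to the hinge, y along its axis, z out of the yoke's upper face. A 19 mm long, 10 mm wide neck joins it to the yoke.
- clip: Spring hitch clip (R-clip) of 5 mm steel wire, 105 mm long, 25 mm wide over its loop, 42 g, level in the stud 80 mm up. Origin: on its straight leg, at the stud's axis. +x runs along that leg to the loop: the way to pull (holder +y). Straight leg from x = -28 to 64 mm; the sprung wavy leg at +y hugs the stud's outside. 4 to 8 N pulls it out; free after 45 mm.
- clip_loop (a point): Centre of the clip's rigid oval loop, in clip axes at (57, 10, 0) mm: where to grip. Its two straight sides lie along clip x, 25 mm apart over all along clip y, from x 45 to 64 mm. Below it there is nothing down to the base plate or the bench.
- clip_mid (a point): Middle of the clip's length and width, in clip axes at (24, 10, 0) mm.
- clip_tip (a point): End of the clip's straight leg, in clip axes at (-28, 0, 0) mm.
- lid: Loose round steel lid of the cup, 80 mm across, about 0.28 kg. Origin: centre of its underside; z up through the knob. A step below (58 mm across, 5 mm deep) sits in the cup's mouth with 3 mm play all round; the flange is from 5 to 14 mm up, the knob's top 43 mm above the origin.
- lid_knob (a point): Middle of the lid's round knob, 34 mm above the lid's origin: 26 mm across, from 25 to 43 mm above the origin, on a neck 18 mm across.
- dish: Shallow round steel dish, loose: 150 mm across the rim, 132 mm across the foot, 26 mm high, 3 mm floor and wall. Origin: centre of its underside. It stands to one side of the holder, the tray to the other; which side varies.
- tray: Shallow rectangular grey plastic tray, loose: 180 mm (its x) by 150 mm (its y), 22 mm high, 4 mm walls, its floor 4 mm above its origin, the centre of its underside.
- bottle_a: Bystander: glass jar with blue cap, 72 mm across, 150 mm high. Origin: centre of its underside.
- bottle_b: Bystander: white bottle with red cap, 60 mm across, 160 mm high. Origin: centre of its underside.
- lamp_a: Bystander: dome-shaped steel spirit lamp, 72 mm across, 68 mm high. Origin: centre of its underside.
- lamp_b: Bystander: as lamp_a.
- tip_box: Bystander: box of pipette tips, 85 x 120 x 71 mm. Origin: centre of its underside.
- beaker: Bystander: glass beaker, 66 mm across, 85 mm high. Origin: centre of its underside.
- gasket: Bystander: black rubber ring, 60 mm across, 6 mm thick. Origin: centre of its underside.
- spatula: Bystander: flat steel spatula, 170 mm long, lying on the bench. Its x runs along it.
There are look-alikes about, which are no part of the job. Leave any purple look-alike of the lid alone. What is shaped like the dish but blue is not meant.

How it is judged:
By the outcome, as a careful person would: the job done as asked, in the order asked, and still so for the second after the job is handed in, with the robot touching nothing.
It also fails if it takes over 72 s, if anything falls off the work surface, if the arm or the gripper's body presses on something with over 40 N, if the wrist force passes 120 N, or if a joint passes its speed limit or range.

## Robot

A 7-joint arm with a two-finger parallel gripper is mounted at the origin on the work surface. World frame = base frame: x ahead of the robot, y to its left, z up, the work surface at z = 0. Lengths are in m, angles in rad, forces in N, time in s.
With the tool pointing down it reaches from about 0.425 to 0.875 m from the base axis. Payload 4.7 kg.
Tool frame: the origin (TCP) lies at the very end of the fingers, on their centre line; the grasp point (between the pads) lies 19 mm behind it (bot.hold_point_z is the distance from the TCP to the grasp point, in m); z points along the fingers, y is the direction in which the jaws open and shut (so a half turn about z gives the same grasp; the last joint's range is limited). The gripper opens to 85 mm and grips with 20 to 120 N. Pads are 22 mm wide; open, the fingers measure 114 mm over their backs; the gripper's body (76 mm by 85 mm) begins 54 mm behind the grasp point. The pads swing forward as they close: fully open they stand 13 mm farther back than shut.
Start: joints at [-1.12, 0.321, -0.07, 1.45, 0.023, 1.371, -0.057], TCP at [0.275, 0.589, 0.231] pointing down, gripper open.
Joint ranges: [-2.86, 2.86], [-0.3, 2.09], [-1.38, 1.24], [0.06, 2.45], [-1.56, 4.7], [0.09, 2.05], [-2.69, 2.69]. Speed limits (rad/s): [2.57, 2.57, 3.14, 3.14, 3.14, 3.14, 3.14].

## Interface

Orientations are given as a rotation vector (axis times angle).
In Python, from cell import sensors, imaging, workorder, bot gives the robot as it stands.
- The arm moves only by the shell command python3 -m handwheel 'ROWS' [FORCE]. ROWS is JSON, a list of rows, each a list of 3 entries, a list of its own where there are three numbers: the shift along the tool's x, y, z in mm, then the turn, a rotation vector about the tool's x, y, z in degrees, then the opening, from -1 (shut) to 1 (fully open). A call has 1 to 20 rows; each row shifts and turns the pose as measured when the row begins, along the tool's axes as they then stand; what a row does not reach is not made up. A row lasts 1/12 s, in which the tool goes at most 41.7 mm and 7.16 degrees, less where a joint would pass 70% of its speed; a pose out of reach is approached as far as the arm can. A call is refused whole if a number of a shift passes 41.7 or a number of a turn 7.16, either way. A call with a gripper value outside its range is refused whole. The fingers move at their own pace and stop on an object; FORCE is the grip in N (left out, the last holds). Time passes only in rows, so rows that do not move let the fingers close. It gives the time, the measured TCP pose, the force and the opening at its end, in the units of the state.
- sensors.observe(): the state, without advancing time (a new reading comes with each control period).
- imaging.read_camera(name): name is "scene" or "top" or "wrist"; returns a dict with "color" (480x640x3 uint8, red, green, blue), "fx", "fy", "cx", "cy" (pixels), "rvec" (rotation vector, rad) and "tvec" (3), from world to camera coordinates, as OpenCV has them. Camera axes: x right, y down, z forward; pixel columns grow to the right and rows downward; lengths in m; the calibration is good to about 2 mm. A picture is of the moment at which its call begins. There is no depth.
- workorder.close_job(): hands the job in, once; it reports no verdict.
The state is a dict: "time_s": time; "joint_pos": joint angles; "qd": joint speeds; "joint_torque": joint torques, N m; "tcp_pos": TCP position; "ee_rot": TCP orientation; "wrist_force": force on the tool from outside, world axes, zero at the start; "ft_torque": the same for the moment, N m; "gripper_width": finger opening in m.
Only numpy, scipy, OpenCV 4.12 (cv2) and the standard library are available. Lean on these libraries where they do the work, as an engineer would, in place of code of your own. Each camera call takes 0.05 s, during which the arm holds its last target.

## Working session

There is one attempt and no reset: what is moved stays moved. The work goes in short steps, Python scripts to look and compute and a shell command to move; the robot and the scene stay as the last step left them, time stands still between calls to the robot, and variables do not carry over. Pictures are saved under pics/ and viewed, and the job is handed in when it is done.

```bash
ls; mkdir -p pics
cat > h.py <<'E'
import numpy as np, cv2
from scipy.spatial.transform import Rotation as R
from cell import sensors, imaging, workorder, bot
def save(name, fn):
    c=imaging.read_camera(name); cv2.imwrite('pics/'+fn, c['color'][:,:,::-1]); np.savez('pics/'+fn+'.npz',**c); return c
def load(fn): return np.load('pics/'+fn+'.npz')
def ray(c,u,v):
    Rm=R.from_rotvec(c['rvec']).as_matrix(); t=np.array(c['tvec'])
    o=-Rm.T@t; d=Rm.T@np.array([(u-c['cx'])/c['fx'],(v-c['cy'])/c['fy'],1]); return o,d/np.linalg.norm(d)
def onz(c,u,v,z):
    o,d=ray(c,u,v); return o+d*(z-o[2])/d[2]
def tri(*rs):
    A=np.zeros((3,3));b=np.zeros(3)
    for o,d in rs:
        P=np.eye(3)-np.outer(d,d);A+=P;b+=P@o
    x=np.linalg.solve(A,b); return x,[np.linalg.norm(np.cross(x-o,d)) for o,d in rs]
def proj(c,p):
    Rm=R.from_rotvec(c['rvec']).as_matrix(); q=Rm@np.array(p)+c['tvec']; return q[0]/q[2]*c['fx']+c['cx'],q[1]/q[2]*c['fy']+c['cy']
def tool(): 
    s=sensors.observe(); return np.array(s['tcp_pos']),R.from_rotvec(s['ee_rot'])
def delta(target,Rt=None):
    p,r=tool(); print('shift mm',np.round(r.inv().apply(np.array(target)-p)*1000,1))
    if Rt is not None: print('turn deg',np.round(np.degrees((r.inv()*Rt).as_rotvec()),1))
E
python3 - <<'E'
from h import *
for n in ('scene','top','wrist'):
    c=save(n,n+'0.png'); print(n,c['fx'],c['cx'],c['cy'],np.round(ray(c,320,240),3))
s=sensors.observe();print(s, bot.hold_point_z); print(tool()[1].as_matrix().round(3))
E
```

```text
pics
scene 567.845664343746 321.6818963242781 250.04831349652267 [[ 0.886 -0.422  1.115]
 [-0.308  0.391 -0.868]]
top 473.3079769787453 317.79909373587645 245.61316567953145 [[ 0.378  0.042  1.105]
 [ 0.14  -0.003 -0.99 ]]
wrist 371.3277578156956 323.17724315407975 242.2930474679709 [[ 0.208  0.62   0.373]
 [ 0.251 -0.128 -0.96 ]]
{'time_s': 0.15, 'joint_pos': array([-1.11988293,  0.32161893, -0.07007724,  1.45136634,  0.02256911,
        1.37082984, -0.0569375 ]), 'qd': array([-5.31570082e-04, -1.60675702e-03, -9.76091786e-04, -5.20594818e-03,
       -9.78823790e-04,  3.67835791e-04, -7.62218027e-05]), 'joint_torque': array([ 3.93624248e-06, -4.94094765e+01, -3.82871842e-01, -3.14687490e+01,
        1.31186066e-02,  8.31010257e-03, -1.35540304e-05]), 'tcp_pos': array([0.27485046, 0.58858519, 0.23051093]), 'ee_rot': array([-6.80689314e-01, -3.06670368e+00,  2.22074297e-03]), 'wrist_force': array([ 0.12156572, -1.26064085, -0.42523886]), 'ft_torque': array([0.0181495 , 0.00687232, 0.01353308]), 'gripper_width': 0.08544195086241359} 0.0187
[[-0.906  0.423 -0.001]
 [ 0.423  0.906 -0.001]
 [-0.    -0.001 -1.   ]]
```

View pics/scene0.png

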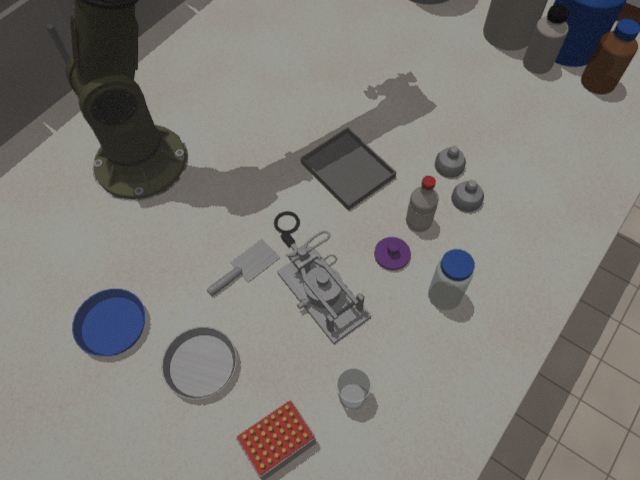

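View pics/top0.png

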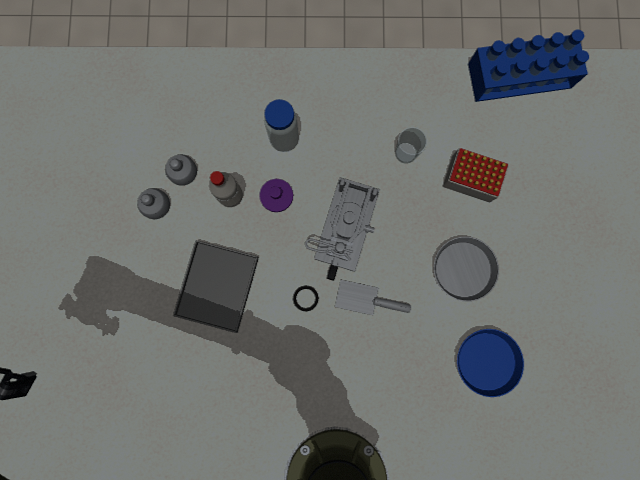

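View pics/wrist0.png

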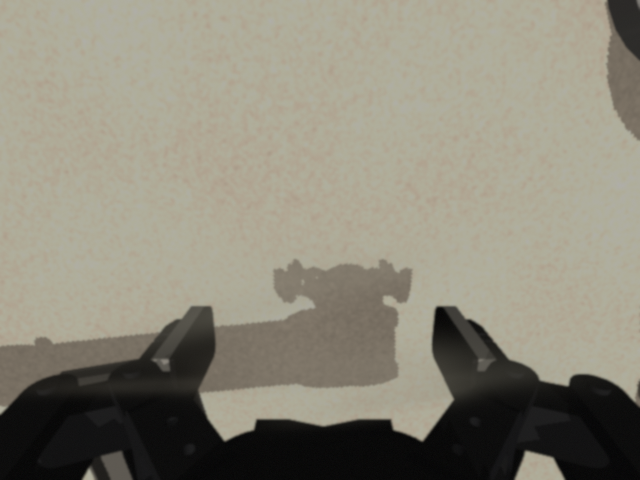

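The top view shows the holder at about (348,220), with the clip's loop at (312,243) and the grip block at (332,272). The steel dish is at (465,268), on the holder's right, and the tray at (216,286), on its left. The blue dish at (490,362) and the purple lid at (277,195) are the look-alikes.

Run:
```python
from h import *
a=cv2.imread('pics/top0.png')[160:300,280:420]; cv2.imwrite('pics/topz.png',cv2.resize(a,None,fx=4.2,fy=4.2,interpolation=cv2.INTER_CUBIC))
a=cv2.imread('pics/scene0.png')[205:355,245:395]; cv2.imwrite('pics/scenez.png',cv2.resize(a,None,fx=4,fy=4,interpolation=cv2.INTER_CUBIC))
```

```text
(no output)
```

View pics/topz.png

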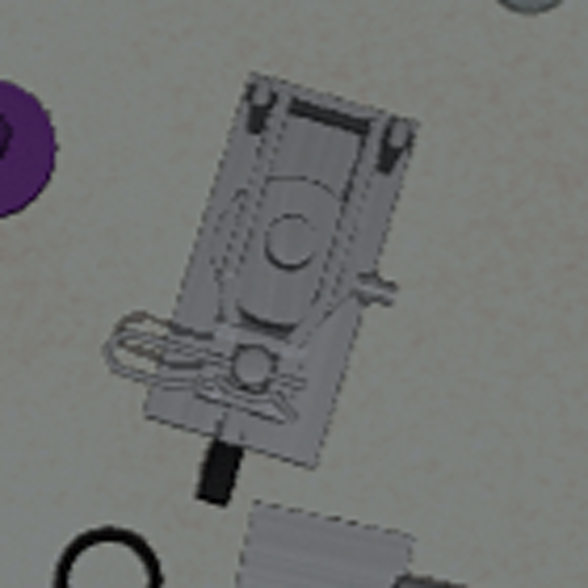

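View pics/scenez.png

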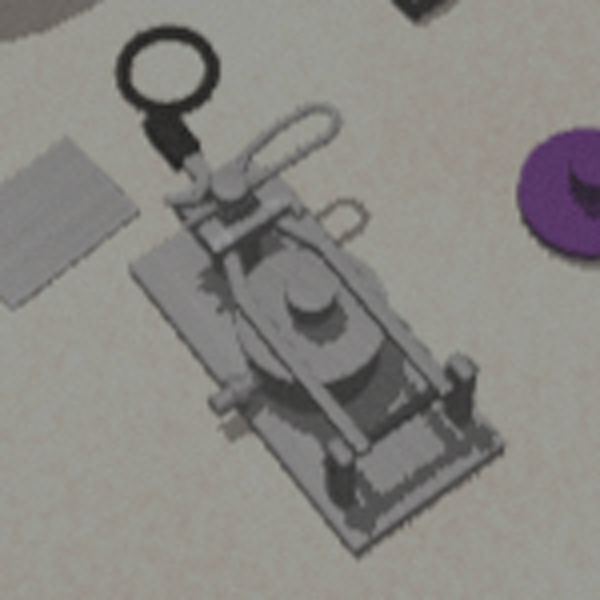

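```bash
cat > m.py <<'E'
from h import *
t=load('top0.png'); s=load('scene0.png')
T=lambda x,y:((x+.5)/4.2-.5+280,(y+.5)/4.2-.5+160)
S=lambda x,y:((x+.5)/4-.5+245,(y+.5)/4-.5+205)
for n,a,b in [('studtop',(255,367),(234,180)),('grip',(220,472),(172,140)),('knobtop',(291,241),(311,293)),('postL',(262,92),(460,362)),('postR',(400,128),(338,458)),('loopend',(106,350),(330,112)),('plateFarR',(419,119),(356,557)),('plateFarL',(252,72),(503,448)),('plateNearR',(313,467),(131,265))]:
    x,e=tri(ray(t,*T(*a)),ray(s,*S(*b))); print(n,x.round(4),np.round(e,4))
def blob(c,mask,n):
    k,l,st,ce=cv2.connectedComponentsWithStats(mask.astype(np.uint8))
    return ce
E
python3 m.py
python3 - <<'E'
from h import *
t=load('top0.png');s=load('scene0.png')
# tray corners, dish rim
print('tray top', [onz(t,*p,.022).round(3) for p in [(198,240),(258,256),(239,332),(175,315)]])
print('tray sc', [onz(s,*p,.022).round(3) for p in [(348,129),(395,171),(348,206),(301,163)]])
print('dish', [onz(t,*p,.026).round(3) for p in [(433,267),(498,267),(465,236),(465,299)]],[onz(s,*p,.026).round(3) for p in [(163,363),(237,361),(200,328),(200,397)]])
print('gasket',onz(t,306,298,.0),'spat',onz(t,335,300,0),onz(t,410,308,0),'purple',onz(t,277,194,.014),'beaker',onz(t,408,146,0),'bottleb',onz(t,228,190,0), 'tip',onz(t,478,175,0.07))
E
```

```text
studtop [ 0.5081 -0.0029  0.0947] [0.0027 0.0027]
grip [0.4552 0.0124 0.061 ] [0.0007 0.0007]
knobtop [ 0.5752 -0.0241  0.0795] [0.0004 0.0004]
postL [ 0.6567 -0.0091  0.0742] [0.0005 0.0005]
postR [ 0.6376 -0.084   0.0698] [0.0011 0.0011]
loopend [0.5176 0.0721 0.071 ] [0.0002 0.0002]
plateFarR [ 0.6603 -0.102   0.0036] [0.0001 0.0001]
plateFarL [ 0.6874 -0.0074  0.0021] [0.0001 0.0001]
plateNearR [ 0.4627 -0.0403  0.0055] [0.0011 0.0011]
tray top [array([0.53 , 0.321, 0.022]), array([0.493, 0.181, 0.022]), array([0.321, 0.22 , 0.022]), array([0.358, 0.366, 0.022])]
tray sc [array([0.366, 0.367, 0.022]), array([0.53 , 0.327, 0.022]), array([0.497, 0.18 , 0.022]), array([0.335, 0.215, 0.022])]
dish [array([ 0.47 , -0.22 ,  0.026]), array([ 0.471, -0.368,  0.026]), array([ 0.542, -0.295,  0.026]), array([ 0.398, -0.29 ,  0.026])] [array([ 0.415, -0.34 ,  0.026]), array([ 0.531, -0.25 ,  0.026]), array([ 0.425, -0.242,  0.026]), array([ 0.52 , -0.346,  0.026])]
gasket [0.39847132 0.07034985 0.        ] spat [0.39430105 0.00305464 0.        ] [ 0.37704723 -0.17049188  0.        ] purple [0.64145745 0.14072476 0.014     ] beaker [ 0.76558386 -0.1728174   0.        ] bottleb [0.65387326 0.25930175 0.        ] tip [ 0.67446249 -0.315272    0.07      ]
```

```bash
python3 -m handwheel '[[[-28,-24,0],[0,0,0],1],[[-28,-24,0],[0,0,0],1],[[-28,-24,0],[0,0,0],1],[[-28,-24,0],[0,0,0],1],[[-28,-24,0],[0,0,0],1],[[-28,-24,0],[0,0,0],1],[[-28,-24,0],[0,0,0],1],[[-28,-24,0],[0,0,0],1],[[-28,-24,0],[0,0,0],1],[[-28,-24,0],[0,0,0],1],[[-28,-24,0],[0,0,0],1],[[-28,-24,0],[0,0,0],1],[[-28,-24,0],[0,0,0],1],[[-28,-24,0],[0,0,0],1],[[-28,-24,0],[0,0,0],1]]'
python3 -m handwheel '[[[0,0,0],[0,0,7],0.3],[[0,0,0],[0,0,7],0.3],[[0,0,0],[0,0,7],0.3],[[0,0,0],[0,0,7],0.3],[[0,0,0],[0,0,7],0.3],[[0,0,0],[0,0,7],0.3],[[0,0,0],[0,0,7],0.3],[[0,0,0],[0,0,7],0.3],[[0,0,0],[0,0,7],0.3],[[0,0,0],[0,0,7],0.3],[[0,0,0],[0,0,7],0.3],[[0,0,0],[0,0,5],0.3],[[0,0,0],[0,0,0],0.3]]'
cat > d.py <<'E'
from h import *
import sys
x,y,z,yaw=map(float,sys.argv[1:5]) # yaw: deg of tool y axis in world
a=np.radians(yaw); yv=np.array([np.cos(a),np.sin(a),0]); zv=np.array([0,0,-1.]); xv=np.cross(yv,zv)
delta((x,y,z),R.from_matrix(np.c_[xv,yv,zv]))
s=sensors.observe(); print(s['time_s'],s['joint_pos'].round(2),s['wrist_force'].round(1),s['gripper_width'],np.array(s['tcp_pos']).round(4))
E
python3 d.py .5153 .0544 .2 -17.2
python3 -c "
from h import *
save('wrist','w1.png')"
```

```text
time_s: 1.4
tcp_pos: [0.5064, 0.0713, 0.2233]
ee_rot: [-0.647, -3.065, 0.003]
wrist_force: [0.7, 0.4, 0.3]
gripper_width: 0.0854
time_s: 2.48
tcp_pos: [0.5071, 0.0555, 0.2203]
ee_rot: [-2.544, -1.838, 0.022]
wrist_force: [-0.4, -0.9, 0.2]
gripper_width: 0.0553
shift mm [ 1.7  8.4 20.2]
turn deg [-0.6  0.5 -1.1]
2.4833 [-0.56  0.03  0.41  1.81 -0.01  1.31 -0.47] [-0.4 -0.9  0.2] 0.05525931603372309 [0.5071 0.0555 0.2203]
```

View pics/w1.png

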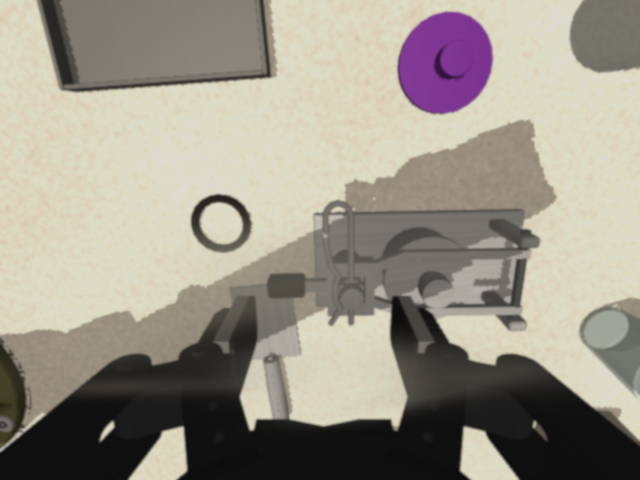

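Run:
```python
from h import *
w=load('w1.png');t=load('top0.png');s=load('scene0.png')
T=lambda x,y:((x+.5)/4.2-.5+280,(y+.5)/4.2-.5+160)
S=lambda x,y:((x+.5)/4-.5+245,(y+.5)/4-.5+205)
for n,a,b,c in [('studtop',(255,367),(234,180),(351,293)),('loopend',(106,350),(330,112),(338,202)),('knobtop',(291,241),(311,293),(434,282)),('grip',(220,472),(172,140),(287,285))]:
    rs=[ray(t,*T(*a)),ray(s,*S(*b)),ray(w,*c)]
    x,e=tri(*rs); print(n,x.round(4),np.round(e,4)); x,e=tri(rs[1],rs[2]); print('   sw',x.round(4)); x,e=tri(rs[0],rs[2]); print('   tw',x.round(4))
print(onz(w,337,222,.08))
a=cv2.imread('pics/w1.png')[180:330,250:400]; cv2.imwrite('pics/w1z.png',cv2.resize(a,None,fx=4,fy=4,interpolation=cv2.INTER_CUBIC))
for p in [(.5153,.0544,.08),(.5081,-.003,.095)]: print(proj(w,p))
```

```text
studtop [ 0.5085 -0.0016  0.0905] [0.0039 0.0022 0.0022]
   sw [5.095e-01 4.000e-04 9.180e-02]
   tw [ 0.5088 -0.0058  0.0772]
loopend [0.5193 0.0711 0.0733] [0.0021 0.001  0.0029]
   sw [0.5207 0.0701 0.0759]
   tw [0.52   0.0709 0.0685]
knobtop [ 0.576  -0.0222  0.0739] [0.0026 0.0021 0.0032]
   sw [ 0.5759 -0.0206  0.0739]
   tw [ 0.5791 -0.0257  0.0613]
grip [0.4558 0.012  0.0618] [0.001  0.0006 0.0009]
   sw [0.4567 0.0121 0.0631]
   tw [0.4555 0.0114 0.0597]
[0.51671938 0.05678269 0.08      ]
(np.float64(336.20043995698785), np.float64(225.34820278738943))
(np.float64(350.05836182452), np.float64(299.62627950221275))
```

View pics/w1z.png

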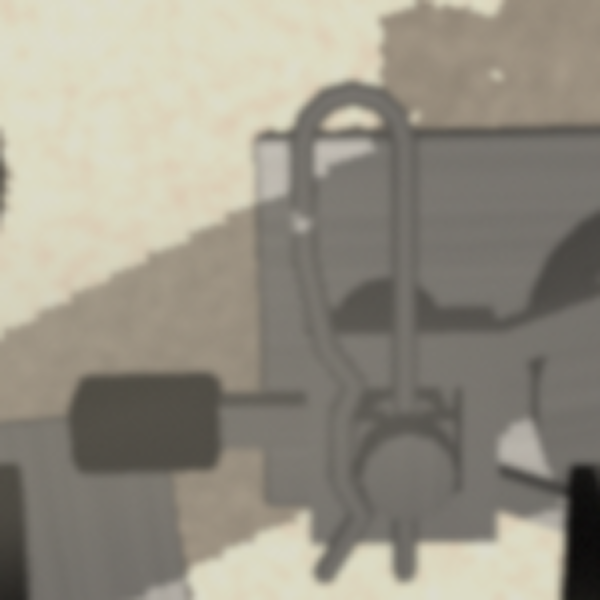

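```bash
python3 -m handwheel '[[[2,9,20],[-0.6,0.5,-1],0.3],[[0,0,35],[0,0,0],0.3],[[0,0,35],[0,0,0],0.3],[[0,0,25],[0,0,0],0.3],[[0,0,0],[0,0,0],0.3]]'
python3 d.py .516 .0555 .067 -17.2
```

```text
time_s: 2.95
tcp_pos: [0.519, 0.0554, 0.1041]
ee_rot: [2.509, 1.886, 0.012]
wrist_force: [-1.0, -0.6, -0.3]
gripper_width: 0.0555
shift mm [-0.9 -3.2 37. ]
turn deg [ 0.4 -0.3  1.1]
2.95 [-0.54  0.15  0.41  1.94 -0.07  1.06 -0.38] [-1.  -0.6 -0.3] 0.05553662512982582 [0.519  0.0554 0.1041]
```

```bash
python3 -m handwheel '[[[-1,-3,18],[0.4,-0.3,1],0.3],[[0,0,18],[0,0,0],0.3],[[0,0,0],[0,0,0],0.3]]' 60
python3 d.py .516 .0555 .067 -17.2
python3 -c "
from h import *
save('wrist','w2.png')"
```

```text
time_s: 3.2
tcp_pos: [0.5164, 0.0553, 0.0687]
ee_rot: [2.522, 1.872, -0.002]
wrist_force: [-0.8, -0.6, 0.2]
gripper_width: 0.0555
shift mm [ 0.  -0.5  1.7]
turn deg [-0.   0.1  0.4]
3.2 [-0.53  0.2   0.41  1.97 -0.09  0.99 -0.37] [-0.8 -0.6  0.2] 0.05552159034222209 [0.5164 0.0553 0.0687]
```

View pics/w2.png

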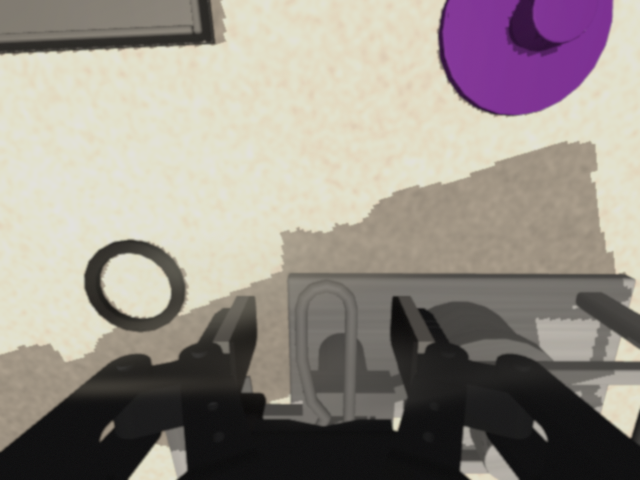

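The loop, x 297–355, lies centred between the pads, and its end, at y 283, sticks just past them. I'll close on it.

```bash
python3 -m handwheel '[[[0,0,0],[0,0,0],-0.6],[[0,0,0],[0,0,0],-0.6],[[0,0,0],[0,0,0],-0.6],[[0,0,0],[0,0,0],-0.6],[[0,0,0],[0,0,0],-0.6],[[0,0,0],[0,0,0],-0.6]]' 60
python3 d.py .516 .0555 .067 -17.2
python3 -c "
from h import *
save('wrist','w3.png')"
```

```text
time_s: 3.75
tcp_pos: [0.5205, 0.0562, 0.077]
ee_rot: [2.518, 1.873, 0.013]
wrist_force: [-0.5, -0.8, -2.8]
gripper_width: 0.0221
shift mm [-2.  -4.2  9.9]
turn deg [ 0.4 -0.3  0.5]
3.75 [-0.53  0.19  0.41  1.96 -0.09  1.   -0.37] [-0.5 -0.8 -2.8] 0.022089584544216435 [0.5205 0.0562 0.077 ]
```

View pics/w3.png

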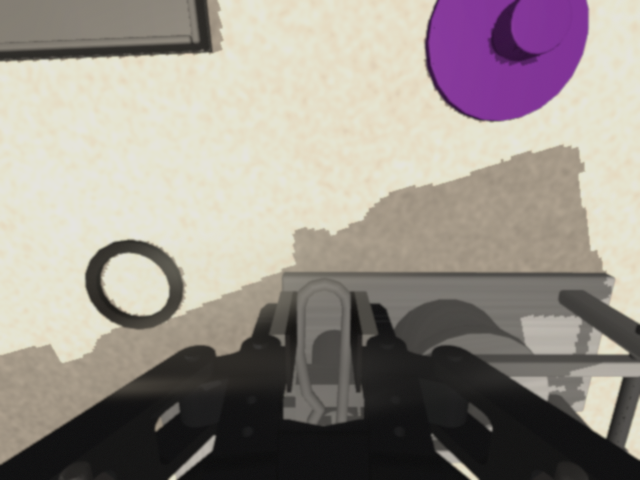

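```bash
python3 -m handwheel '[[[0,0,0],[0,0,0],0.1],[[0,0,0],[0,0,0],0.1],[[0,0,0],[0,0,0],0.1]]' 60
python3 d.py .516 .0555 .067 -17.2
```

```text
time_s: 4.05
tcp_pos: [0.5217, 0.0563, 0.0778]
ee_rot: [2.517, 1.873, 0.016]
wrist_force: [-0.5, 0.2, -0.5]
gripper_width: 0.047
shift mm [-2.5 -5.3 10.7]
turn deg [ 0.5 -0.3  0.5]
4.05 [-0.53  0.19  0.41  1.96 -0.09  1.   -0.37] [-0.5  0.2 -0.5] 0.047006846361914545 [0.5217 0.0563 0.0778]
```

```bash
python3 -m handwheel '[[[-2.5,-5,8],[0.4,-0.3,0.5],0.1],[[0,0,5],[0,0,0],0.1],[[0,-0.5,1],[0,0,0],0.1]]' 60
python3 d.py .516 .0555 .067 -17.2
```

```text
time_s: 4.3
tcp_pos: [0.5165, 0.0557, 0.0634]
ee_rot: [2.527, 1.862, 0.006]
wrist_force: [-1.2, -0.2, 0.4]
gripper_width: 0.0468
shift mm [-0.3 -0.4 -3.6]
turn deg [ 0.2 -0.1 -0. ]
4.3 [-0.53  0.2   0.41  1.98 -0.1   0.98 -0.38] [-1.2 -0.2  0.4] 0.046814552576888734 [0.5165 0.0557 0.0634]
```

```bash
python3 -m handwheel '[[[0,-0.3,0.3],[0,0,0],-1],[[0,-0.5,0.6],[0,0,0],-1],[[0,-0.5,0.6],[0,0,0],-1]]' 60
python3 -m handwheel '[[[0,-0.3,0.5],[0,0,0],-1],[[0,-0.3,0.5],[0,0,0],-1]]' 60
python3 d.py .516 .0555 .067 -17.2
python3 -c "
from h import *
save('wrist','w4.png')"
```

```text
time_s: 4.55
tcp_pos: [0.5152, 0.0558, 0.0612]
ee_rot: [2.527, 1.862, 0.005]
wrist_force: [1.0, -0.1, 5.0]
gripper_width: 0.0226
time_s: 4.72
tcp_pos: [0.5153, 0.0558, 0.0612]
ee_rot: [2.526, 1.861, 0.006]
wrist_force: [-0.9, -1.3, 3.5]
gripper_width: 0.0227
shift mm [-0.   0.8 -5.8]
turn deg [ 0.3 -0.1 -0. ]
4.7167 [-0.53  0.2   0.41  1.98 -0.1   0.97 -0.38] [-0.9 -1.3  3.5] 0.022696305234694087 [0.5153 0.0558 0.0612]
```

View pics/w4.png

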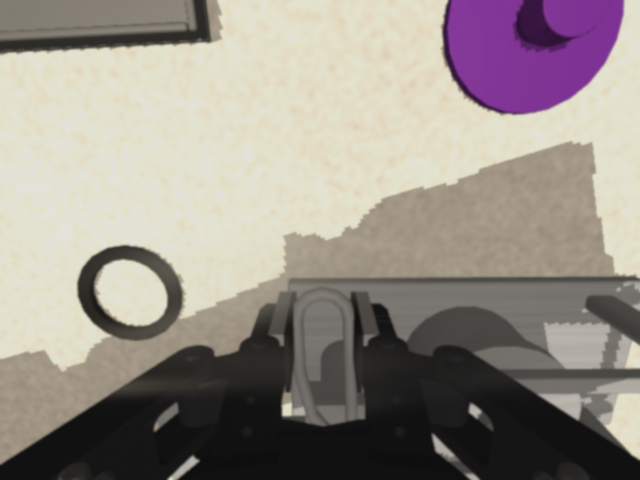

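```bash
python3 -m handwheel '[[[8,0,0.3],[0,0,0],-1],[[8,0,0.3],[0,0,0],-1],[[8,0,0.3],[0,0,0],-1],[[8,0,0.3],[0,0,0],-1],[[8,0,0.3],[0,0,0],-1]]' 80
python3 d.py .516 .0555 .061 -17.2
```

```text
time_s: 5.18
tcp_pos: [0.5186, 0.065, 0.0582]
ee_rot: [2.531, 1.829, -0.057]
wrist_force: [-7.9, -15.7, 15.1]
gripper_width: 0.0215
shift mm [-9.9  0.5 -2.4]
turn deg [-0.4  2.3 -1.1]
5.1833 [-0.56  0.24  0.41  1.95 -0.07  1.   -0.44] [ -7.9 -15.7  15.1] 0.021530131657223686 [0.5186 0.065  0.0582]
```

```bash
python3 -c "
from h import *
save('wrist','w5.png');save('scene','s5.png')
a=cv2.imread('pics/s5.png')[170:330,220:380]; cv2.imwrite('pics/s5z.png',cv2.resize(a,None,fx=3.7,fy=3.7,interpolation=cv2.INTER_CUBIC))"
```

```text
(no output)
```

View pics/w5.png

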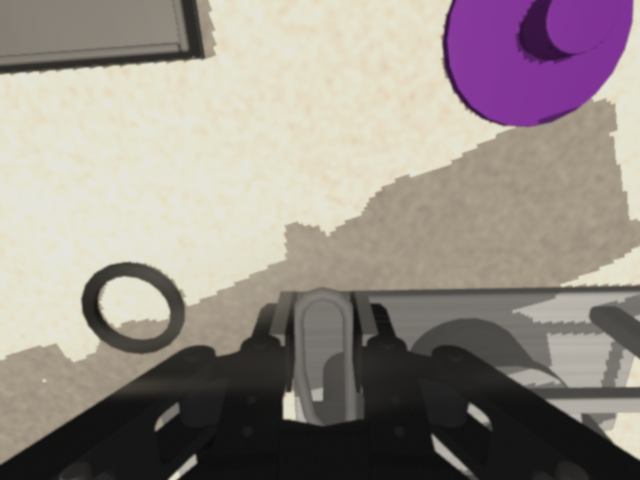

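View pics/s5z.png

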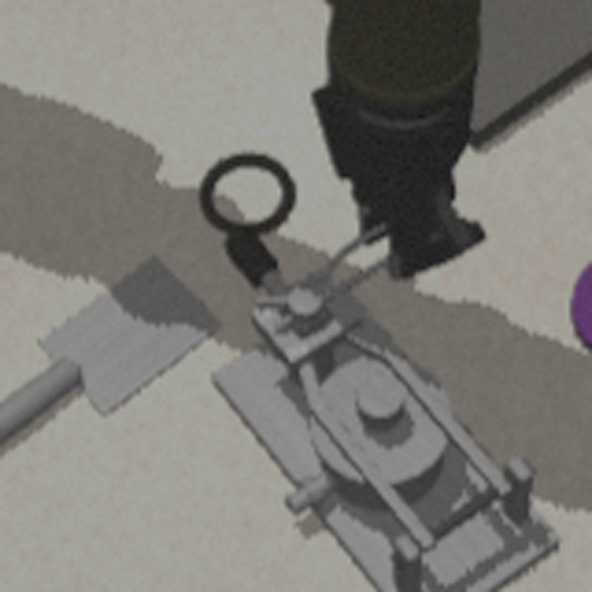

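```bash
python3 -m handwheel '[[[8,0,-3],[0,1.5,0],-1],[[12,0,-1],[0,1,0],-1],[[12,0,-1],[0,0.5,0],-1]]' 80
python3 d.py .516 .0555 .061 -17.2
```

```text
time_s: 5.53
tcp_pos: [0.5227, 0.0754, 0.06]
ee_rot: [-2.557, -1.817, 0.031]
wrist_force: [-3.4, -9.8, 1.1]
gripper_width: 0.022
shift mm [-21.    0.3  -0.7]
turn deg [-0.9  0.8 -2. ]
5.5333 [-0.56  0.24  0.4   1.94 -0.11  1.   -0.44] [-3.4 -9.8  1.1] 0.022019618252452532 [0.5227 0.0754 0.06  ]
```

```bash
python3 -m handwheel '[[[14,0,-1],[-0.4,0.5,-1],-1],[[14,0,-0.5],[0,0.4,0],-1],[[14,0,-0.5],[0,0.4,0],-1]]' 80
python3 d.py .516 .0555 .061 -17.2
```

```text
time_s: 5.78
tcp_pos: [0.5347, 0.1126, 0.0599]
ee_rot: [-2.54, -1.825, 0.003]
wrist_force: [-0.2, -0.1, -0.1]
gripper_width: 0.0217
shift mm [-60.1   0.5  -1.4]
turn deg [-0.7 -0.4 -1.4]
5.7833 [-0.58  0.27  0.38  1.91 -0.13  1.   -0.47] [-0.2 -0.1 -0.1] 0.021672623367347554 [0.5347 0.1126 0.0599]
```

```bash
python3 -m handwheel '[[[6,0,-20],[0,0,0],-1],[[0,0,-35],[0,0,0],-1],[[0,0,-35],[0,0,0],-1],[[0,0,-35],[0,0,0],-1],[[0,0,0],[0,0,0],-1]]' 80
python3 d.py .47 -.27 .15 -50
python3 -c "
from h import *
save('wrist','w6.png');save('scene','s6.png')
a=cv2.imread('pics/s6.png')[120:330,200:410]; cv2.imwrite('pics/s6z.png',cv2.resize(a,None,fx=2.8,fy=2.8,interpolation=cv2.INTER_CUBIC))"
```

```text
time_s: 6.2
tcp_pos: [0.5367, 0.1311, 0.1864]
ee_rot: [-2.523, -1.838, 0.006]
wrist_force: [1.6, 0.2, 0.4]
gripper_width: 0.022
shift mm [-402.6   60.1   31.9]
turn deg [-1.2 -0.2 32.2]
6.2 [-0.62  0.15  0.38  1.76 -0.08  1.25 -0.53] [1.6 0.2 0.4] 0.022019646229899773 [0.5367 0.1311 0.1864]
```

View pics/w6.png

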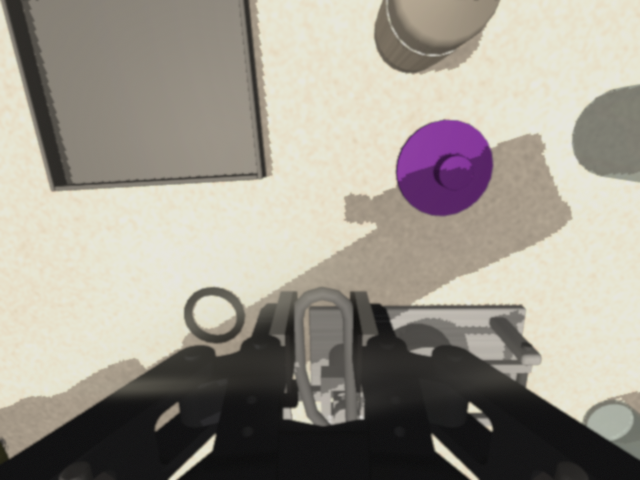

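View pics/s6z.png

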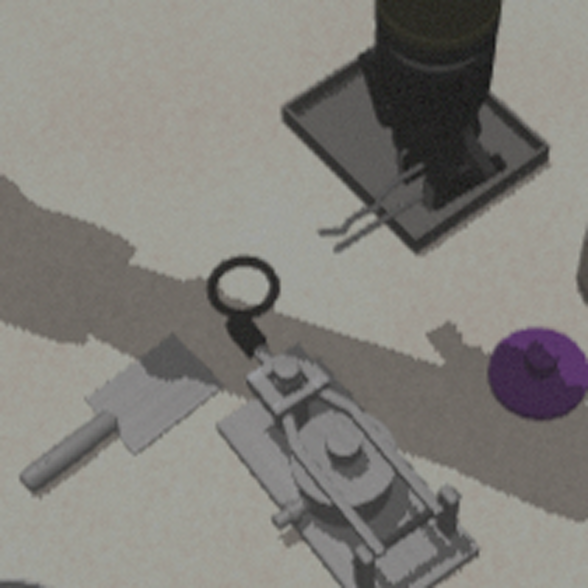

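The stud is empty and the clip is level in the gripper. Next I'll carry it over to the dish, at (0.4715, -0.294) in both views.

```bash
python3 -m handwheel '[[[-33.5,7.3,-2],[0,0,0],-1],[[-33.5,7.3,0],[0,0,0],-1],[[-33.5,7.3,0],[0,0,0],-1],[[-33.5,7.3,0],[0,0,0],-1],[[-33.5,7.3,0],[0,0,0],-1],[[-33.5,7.3,0],[0,0,0],-1],[[-33.5,7.3,0],[0,0,0],-1],[[-33.5,7.3,0],[0,0,0],-1],[[-33.5,7.3,0],[0,0,0],-1],[[-33.5,7.3,0],[0,0,0],-1],[[-33.5,7.3,0],[0,0,0],-1],[[-33.5,7.3,0],[0,0,0],-1],[[0,0,0],[0,0,6.6],-1],[[0,0,0],[0,0,6.6],-1],[[0,0,0],[0,0,6.6],-1],[[0,0,0],[0,0,6.6],-1],[[0,0,0],[0,0,6.6],-1],[[0,0,0],[0,0,6.6],-1],[[0,0,0],[0,0,6.6],-1]]' 80
python3 d.py .501 -.279 .1 -63
python3 -c "
from h import *
save('wrist','w7.png')"
```

```text
time_s: 7.88
tcp_pos: [0.4863, -0.2773, 0.1444]
ee_rot: [-3.034, -0.675, 0.094]
wrist_force: [0.7, 0.4, -0.9]
gripper_width: 0.0218
shift mm [14.9  9.8 43.3]
turn deg [-2.6  2.9 -1.9]
7.8833 [-0.22  0.3   0.81  1.76 -0.21  1.25 -0.48] [ 0.7  0.4 -0.9] 0.021840268898610477 [ 0.4863 -0.2773  0.1444]
```

View pics/w7.png

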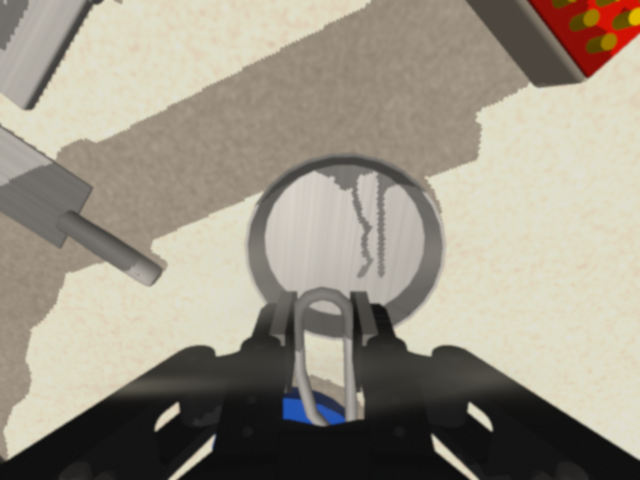

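```bash
python3 - <<'E'
from h import *
w=load('w7.png')
for p in [(248,240),(443,240),(345,155),(345,338)]: print(onz(w,*p,.026).round(4))
E
python3 -m handwheel '[[[10,6,0],[-1.5,1.5,-1],-1],[[5,4,0],[-1,1.4,-1],-1],[[0,0,20],[0,0,0],-1]]' 80
python3 d.py .501 -.279 .06 -63
```

```text
[ 0.4504 -0.2255  0.026 ]
[ 0.5127 -0.3538  0.026 ]
[ 0.5366 -0.2632  0.026 ]
[ 0.4064 -0.3271  0.026 ]
time_s: 8.18
tcp_pos: [0.5063, -0.2783, 0.1212]
ee_rot: [3.052, 0.744, -0.0]
wrist_force: [0.0, -0.4, -0.6]
gripper_width: 0.0221
shift mm [-5.  -1.8 61.2]
turn deg [0.  0.  0.4]
8.1833 [-0.21  0.31  0.79  1.79 -0.24  1.14 -0.44] [ 0.  -0.4 -0.6] 0.02206676775668476 [ 0.5063 -0.2783  0.1212]
```

```bash
python3 -m handwheel '[[[-4,-1.5,25],[0,0,0],-1],[[0,0,25],[0,0,0],-1],[[0,0,25],[0,0,0],-1],[[0,0,10],[0,0,0],-1],[[0,0,0],[0,0,0],-1]]' 80
python3 d.py .502 -.279 .008 -63
```

```text
time_s: 8.6
tcp_pos: [0.4995, -0.2728, 0.0247]
ee_rot: [-3.04, -0.769, 0.012]
wrist_force: [0.6, 0.3, -0.2]
gripper_width: 0.0217
shift mm [-0.7  6.8 16.7]
turn deg [-0.4  0.4  1.4]
8.6 [-0.16  0.43  0.73  1.88 -0.34  0.97 -0.35] [ 0.6  0.3 -0.2] 0.02174588258395742 [ 0.4995 -0.2728  0.0247]
```

```bash
python3 -m handwheel '[[[-1,6,8],[0,0,1],-1],[[0,1,5],[0,0,0],-1],[[0,0,2],[0,0,0],-1]]' 80
python3 d.py .502 -.279 .008 -63
```

```text
time_s: 8.85
tcp_pos: [0.5022, -0.2784, 0.0091]
ee_rot: [-3.044, -0.748, 0.014]
wrist_force: [0.3, 0.0, -0.1]
gripper_width: 0.0218
shift mm [-0.4  0.4  1.1]
turn deg [-0.5  0.4  0.6]
8.85 [-0.14  0.46  0.72  1.88 -0.37  0.95 -0.34] [ 0.3  0.  -0.1] 0.02184767805266089 [ 0.5022 -0.2784  0.0091]
```

```bash
python3 -m handwheel '[[[0,0,1],[0,0,0],-0.1],[[0,0,0],[0,0,0],0],[[0,0,0],[0,0,0],0],[[0,0,-10],[0,0,0],0],[[0,0,-30],[0,0,0],0],[[0,0,-41],[0,0,0],0],[[0,0,-41],[0,0,0],0],[[0,0,-41],[0,0,0],0],[[0,0,-10],[0,0,0],0]]' 30
python3 d.py .4556 .013 .2 72.8
python3 -c "
from h import *
save('wrist','w8.png')"
```

```text
time_s: 9.6
tcp_pos: [0.5026, -0.2788, 0.1909]
ee_rot: [-3.043, -0.749, 0.017]
wrist_force: [0.8, -1.1, 0.9]
gripper_width: 0.0429
shift mm [  93.9 -280.3   -7. ]
turn deg [  -0.9   -0.5 -135.1]
9.6 [-0.24  0.25  0.82  1.71 -0.18  1.28 -0.47] [ 0.8 -1.1  0.9] 0.042864004718173816 [ 0.5026 -0.2788  0.1909]
```

View pics/w8.png

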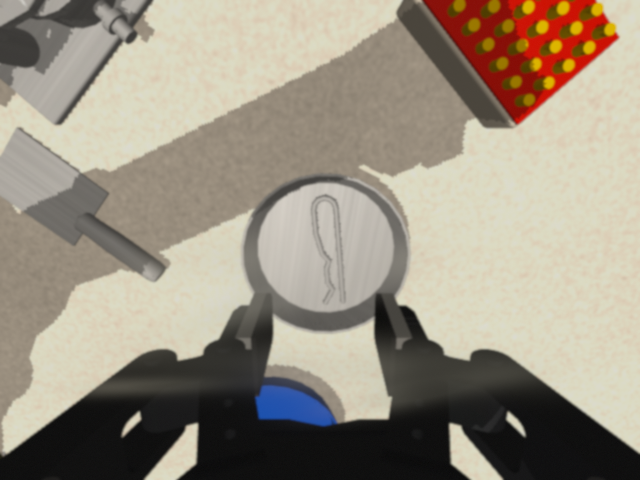

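Clip lies centred in the dish, (313–345, 195–302). Now the yoke.

```bash
python3 -m handwheel '[[[0,0,-2],[0,0,-7.1],0],[[0,0,-2],[0,0,-7.1],0],[[0,0,-2],[0,0,-7.1],0],[[0,0,-2],[0,0,-7.1],0],[[0,0,-2],[0,0,-7.1],0],[[0,0,-2],[0,0,-7.1],0],[[0,0,-2],[0,0,-7.1],0],[[0,0,-2],[0,0,-7.1],0],[[0,0,-2],[0,0,-7.1],0],[[0,0,-2],[0,0,-7.1],0],[[0,0,-2],[0,0,-7.1],0],[[0,0,-2],[0,0,-7.1],0],[[0,0,-2],[0,0,-7.1],0],[[0,0,-2],[0,0,-7.1],0],[[0,0,-2],[0,0,-7.1],0],[[0,0,-2],[0,0,-7.1],0],[[0,0,-2],[0,0,-7.1],0],[[0,0,-2],[0,0,-7.1],0],[[0,0,-2],[0,0,-7.1],0]]'
python3 d.py .4556 .013 .17 72.8
```

```text
time_s: 11.23
tcp_pos: [0.4981, -0.2801, 0.2387]
ee_rot: [-0.436, -3.109, -0.011]
wrist_force: [0.2, 0.5, -0.1]
gripper_width: 0.0428
shift mm [121.3 269.6  70.8]
turn deg [ 0.4 -0.2  1.2]
11.2333 [-0.02  0.16  0.56  1.66 -0.09  1.35  1.84] [ 0.2  0.5 -0.1] 0.042798933247650245 [ 0.4981 -0.2801  0.2387]
```

```bash
python3 -m handwheel '[[[13.5,30,5],[0,0,0],0],[[13.5,30,5],[0,0,0],0],[[13.5,30,5],[0,0,0],0],[[13.5,30,5],[0,0,0],0],[[13.5,30,5],[0,0,0],0],[[13.5,30,5],[0,0,0],0],[[13.5,30,5],[0,0,0],0],[[13.5,30,5],[0,0,0],0],[[13.5,30,5],[0,0,0],0],[[0,0,0],[0,0,1],0]]'
python3 d.py .4556 .013 .15 72.8
python3 -c "
from h import *
save('wrist','w9.png')"
```

```text
time_s: 12.07
tcp_pos: [0.4494, 0.0194, 0.195]
ee_rot: [0.469, 3.102, 0.005]
wrist_force: [-0.4, 0.1, -0.7]
gripper_width: 0.0424
shift mm [-7.7 -4.5 45. ]
turn deg [ 0.2  0.2 -0. ]
12.0667 [-0.35 -0.1   0.24  1.98  0.02  1.25  1.15] [-0.4  0.1 -0.7] 0.04236032809099569 [0.4494 0.0194 0.195 ]
```

View pics/w9.png

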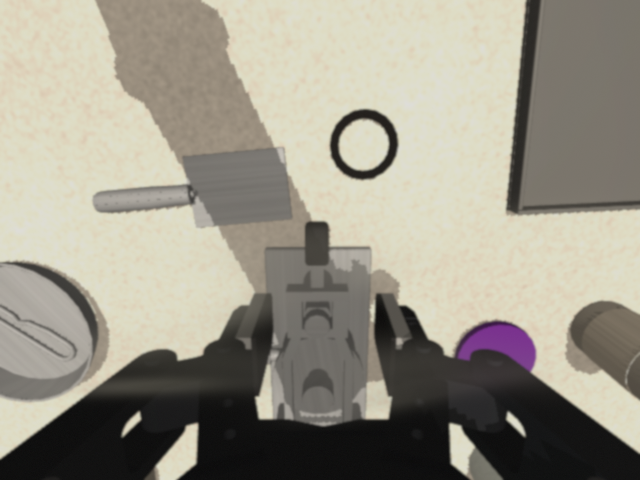

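```bash
python3 - <<'E'
from h import *
w=load('w9.png');s=load('s6.png')
for p in [(305,244),(329,244),(317,224),(317,265)]: print(onz(w,*p,.07).round(4))
print(tri(ray(w,317,244),ray(load('w1.png'),287,285)))
E
python3 -m handwheel '[[[-7.5,-4,20],[0,0,0],0.2],[[0,0,20],[0,0,0],0.2],[[0,0,15],[0,0,0],0.2],[[0,0,0],[0,0,0],0.2]]'
python3 d.py .4556 .013 .049 72.8
```

```text
[0.4537 0.005  0.07  ]
[0.4591 0.0222 0.07  ]
[0.4416 0.0183 0.07  ]
[0.4725 0.0085 0.07  ]
(array([0.45760516, 0.01318683, 0.06592574]), [np.float64(2.307214974783026e-06), np.float64(2.307214974843424e-06)])
time_s: 12.45
tcp_pos: [0.4581, 0.0072, 0.1414]
ee_rot: [0.474, 3.093, 0.003]
wrist_force: [-0.4, 0.8, -0.7]
gripper_width: 0.0512
shift mm [ 5.2  4.4 92.4]
turn deg [ 0.2  0.7 -0.2]
12.45 [-0.34 -0.04  0.26  2.04  0.01  1.13  1.18] [-0.4  0.8 -0.7] 0.051181478749619334 [0.4581 0.0072 0.1414]
```

```bash
python3 -m handwheel '[[[4,4.5,25],[0,0.5,0],0.2],[[0,0,30],[0,0,0],0.2],[[0,0,25],[0,0,0],0.2],[[0,0,2],[0,0,0],0.2]]'
python3 d.py .4565 .0135 .048 72.8
```

```text
time_s: 12.78
tcp_pos: [0.4602, 0.0087, 0.0619]
ee_rot: [0.483, 3.092, 0.007]
wrist_force: [-1.0, 0.2, -0.1]
gripper_width: 0.0511
shift mm [ 5.1  3.3 13.8]
turn deg [ 0.4  0.6 -0.6]
12.7833 [-0.33  0.07  0.27  2.12 -0.02  0.95  1.21] [-1.   0.2 -0.1] 0.05109542396473582 [0.4602 0.0087 0.0619]
```

```bash
python3 -m handwheel '[[[5,3.3,8],[0.4,0.6,-0.5],0.2],[[0.5,0.3,4],[0,0,0],0.2]]'
python3 d.py .4565 .0135 .048 72.8
python3 -c "
from h import *
save('wrist','w10.png')"
```

```text
time_s: 12.95
tcp_pos: [0.4572, 0.0126, 0.0512]
ee_rot: [0.474, 3.105, -0.002]
wrist_force: [-0.1, -1.1, 0.2]
gripper_width: 0.0512
shift mm [0.9 0.6 3.2]
turn deg [-0.1  0.1 -0.2]
12.95 [-0.34  0.09  0.26  2.12 -0.03  0.93  1.21] [-0.1 -1.1  0.2] 0.051239206439647154 [0.4572 0.0126 0.0512]
```

View pics/w10.png

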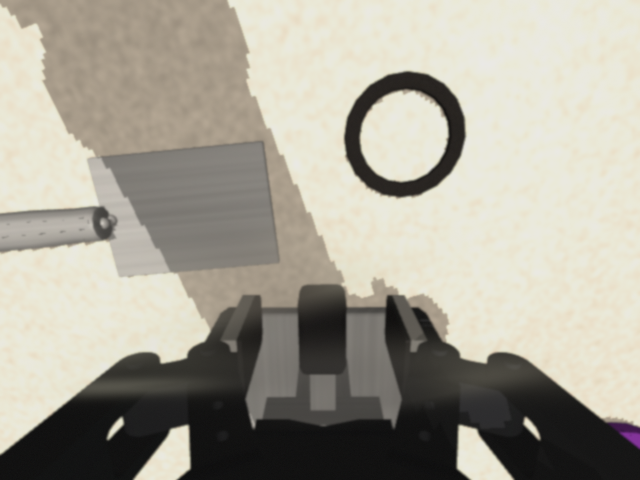

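The block (x 300–347) is centred between the pads, so I'll close on it lightly to let it pivot.

```bash
python3 -m handwheel '[[[0.5,0.3,2.5],[0,0,0],-1],[[0,0,0.3],[0,0,0],-1],[[0,0,0.3],[0,0,0],-1],[[0,0,0.3],[0,0,0],-1],[[0,0,0.3],[0,0,0],-1]]' 30
python3 d.py .4565 .0135 .048 72.8
```

```text
time_s: 13.42
tcp_pos: [0.4592, 0.0116, 0.0513]
ee_rot: [0.472, 3.099, -0.003]
wrist_force: [-0.5, -0.5, -2.1]
gripper_width: 0.0175
shift mm [3.2 1.1 3.3]
turn deg [-0.   0.4 -0.1]
13.4167 [-0.34  0.09  0.26  2.12 -0.02  0.93  1.21] [-0.5 -0.5 -2.1] 0.017537919021793975 [0.4592 0.0116 0.0513]
```

```bash
cat > arc.py <<'E'
from h import *
import sys
H=np.array([.6468,-.0464,.065]); ex=np.array([.955,-.296,0])
p,r=tool(); g=p-r.apply([0,0,.0187]); d=g-H
rx=-(d@ex); rz=d[2]; phi=np.degrees(np.arctan2(rz,rx)); rad=np.hypot(rx,rz)
s=sensors.observe()
print('t',round(s['time_s'],2),'phi',phi.round(1),'rad',rad.round(4),'lat',(d@np.array([.296,.955,0])).round(4),'F',s['wrist_force'].round(1),'w',s['gripper_width'],s['joint_pos'].round(2))
step=float(sys.argv[1]);n=int(sys.argv[2])
for i in range(n):
    a=np.radians(phi+step*(i+1)); q=H+.2*(-np.cos(a)*ex)+[0,0,.2*np.sin(a)]+np.array([.296,.955,0])*(d@np.array([.296,.955,0]))
    print(np.round(r.inv().apply(q-g)*1000,1),end=' '); g=q
print()
a=np.array([0.296,.955,0]); zv=np.array([0,0,-1.])
print('turn',np.degrees((r.inv()*R.from_matrix(np.c_[np.cross(a,zv),a,zv])).as_rotvec()).round(1))
E
python3 arc.py 7 7
```

```text
t 13.42 phi 1.5 rad 0.1965 lat -0.0002 F [-0.5 -0.5 -2.1] w 0.017537919021793975 [-0.34  0.09  0.26  2.12 -0.02  0.93  1.21]
[  1.1  -0.  -24.4] [ -5.2  -0.  -23.9] [ -8.1  -0.  -23. ] [-10.8   0.  -21.9] [-13.4   0.  -20.4] [-15.8   0.  -18.6] [-18.    0.  -16.5] 
turn [-0.   0.4 -0.1]
```

```bash
sed -i 's/\.2\*(-np.cos/rad*(-np.cos/; s/\.2\*np.sin/rad*np.sin/' arc.py
python3 -m handwheel '[[[-1.5,0,-12],[0,0,0],-1],[[-3,0,-20],[0,0,0],-1],[[-6,0,-23],[0,0,0],-1],[[-9,0,-22],[0,0,0],-1]]' 30
python3 arc.py 7 6
```

```text
time_s: 13.75
tcp_pos: [0.4742, 0.0069, 0.126]
ee_rot: [-0.47, -3.106, 0.005]
wrist_force: [2.8, 0.2, -5.7]
gripper_width: 0.0174
t 13.75 phi 23.8 rad 0.1974 lat -0.0001 F [ 2.8  0.2 -5.7] w 0.01740510635952645 [-0.34  0.03  0.27  2.01 -0.    1.1   1.2 ]
[-11.1  -0.1 -21.4] [-13.6  -0.1 -19.9] [-15.9  -0.1 -18.1] [-18.   -0.1 -16. ] [-19.8  -0.  -13.7] [-21.3  -0.  -11.2] 
turn [-0.2  0.   0. ]
```

Tracking well: it follows the arc and the forces are small.

```bash
python3 -m handwheel '[[[-11,0,-21.5],[0,0,0],-1],[[-13.5,0,-20],[0,0,0],-1],[[-16,0,-18],[0,0,0],-1],[[-18,0,-16],[0,0,0],-1]]' 30
python3 arc.py 7 7
```

```text
time_s: 14.08
tcp_pos: [0.5298, -0.0101, 0.2039]
ee_rot: [-0.467, -3.105, 0.003]
wrist_force: [3.8, -0.0, -10.1]
gripper_width: 0.0171
t 14.08 phi 52.2 rad 0.1996 lat 0.0001 F [  3.8  -0.  -10.1] w 0.017073864040283174 [-0.31  0.08  0.3   1.8  -0.02  1.27  1.26]
[-20.1  -0.1 -13.8] [-21.6  -0.1 -11.2] [-22.8  -0.1  -8.5] [-23.7  -0.1  -5.6] [-24.2  -0.1  -2.7] [-24.4  -0.    0.3] [-24.2  -0.    3.2] 
turn [-0.1 -0.1  0.1]
```

```bash
python3 -c "
from h import *
save('scene','s11.png')
a=cv2.imread('pics/s11.png')[120:380,180:440]; cv2.imwrite('pics/s11z.png',cv2.resize(a,None,fx=2.2,fy=2.2))"
```

```text
(no output)
```

View pics/s11z.png

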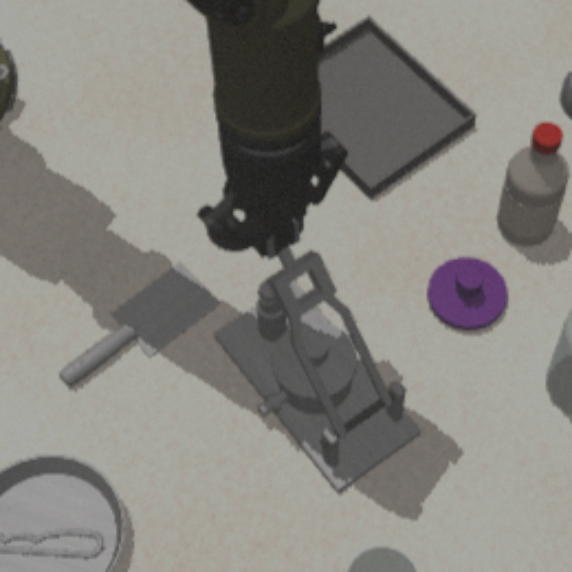

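```bash
python3 -m handwheel '[[[-20,0,-13.5],[0,0,0],-1],[[-21.5,0,-11],[0,0,0],-1],[[-23,0,-8.5],[0,0,0],-1],[[-23.5,0,-5.5],[0,0,0],-1]]' 30
python3 arc.py 7 7
```

```text
time_s: 14.47
tcp_pos: [0.6127, -0.0355, 0.2439]
ee_rot: [-0.464, -3.096, -0.0]
wrist_force: [-2.0, -0.9, -1.3]
gripper_width: 0.0176
t 14.47 phi 79.8 rad 0.2008 lat 0.0004 F [-2.  -0.9 -1.3] w 0.017557871420188078 [-0.26  0.25  0.33  1.53 -0.08  1.39  1.35]
[-24.3  -0.1  -3.1] [-24.5  -0.1  -0.1] [-24.3  -0.1   2.9] [-23.8  -0.1   5.8] [-22.9  -0.    8.7] [-21.7  -0.   11.4] [-20.2  -0.   13.9] 
turn [-0.1 -0.6  0.2]
```

```bash
python3 -m handwheel '[[[-24,0,-3],[0,-0.3,0],-1],[[-24,0,0],[0,0,0],-1],[[-24,0,3],[0,0,0],-1],[[-24,0,5.5],[0,0,0],-1]]' 30
python3 arc.py 3 4
```

```text
time_s: 14.8
tcp_pos: [0.705, -0.0637, 0.2393]
ee_rot: [-0.464, -3.095, -0.002]
wrist_force: [-2.0, -0.2, -1.1]
gripper_width: 0.0172
t 14.8 phi 107.5 rad 0.2024 lat 0.0007 F [-2.  -0.2 -1.1] w 0.017211186905188428 [-0.18  0.46  0.34  1.27 -0.15  1.44  1.42]
[-10.   -0.    3.3] [-9.9 -0.   3.9] [-9.7 -0.   4.4] [-9.4 -0.   4.9] 
turn [-0.  -0.7  0.2]
```

```bash
python3 -m handwheel '[[[-7,0,2.5],[0,-0.3,0],-1],[[-2,0,1],[0,0,0],-1]]' 30
python3 arc.py 3 1
python3 -m handwheel '[[[0,0,0],[0,0,0],0.2],[[0,0,0],[0,0,0],0.2],[[0,0,0],[0,0,0],0.2],[[0,0,0],[0,0,0],0.2],[[0,0,-25],[0,0,0],0.2],[[0,0,-35],[0,0,0],0.2]]'
python3 d.py .575 -.024 .27 72.8
python3 -c "
from h import *
save('scene','s12.png');save('top','t12.png');save('wrist','w12.png')
a=cv2.imread('pics/s12.png')[120:380,180:440]; b=cv2.imread('pics/t12.png')[100:300,260:460];cv2.imwrite('pics/s12z.png',np.hstack([cv2.resize(a,(400,400)),cv2.resize(b,(400,400))]))"
```

```text
time_s: 14.97
tcp_pos: [0.717, -0.0674, 0.235]
ee_rot: [-0.467, -3.102, 0.0]
wrist_force: [-0.5, 0.8, 4.3]
gripper_width: 0.0176
t 14.97 phi 111.3 rad 0.2024 lat 0.0007 F [-0.5  0.8  4.3] w 0.01762097047888737 [-0.17  0.49  0.34  1.25 -0.16  1.44  1.43]
[-9.8 -0.   4.1] 
turn [-0.1 -0.3  0.1]
time_s: 15.47
tcp_pos: [0.7113, -0.0649, 0.2871]
ee_rot: [-0.463, -3.086, 0.0]
wrist_force: [0.6, 0.5, 0.4]
gripper_width: 0.0514
shift mm [141.9  -0.8  20. ]
turn deg [-0.2 -1.2  0.1]
15.4667 [-0.17  0.47  0.35  1.16 -0.16  1.55  1.42] [0.6 0.5 0.4] 0.05137079317484901 [ 0.7113 -0.0649  0.2871]
```

View pics/s12z.png

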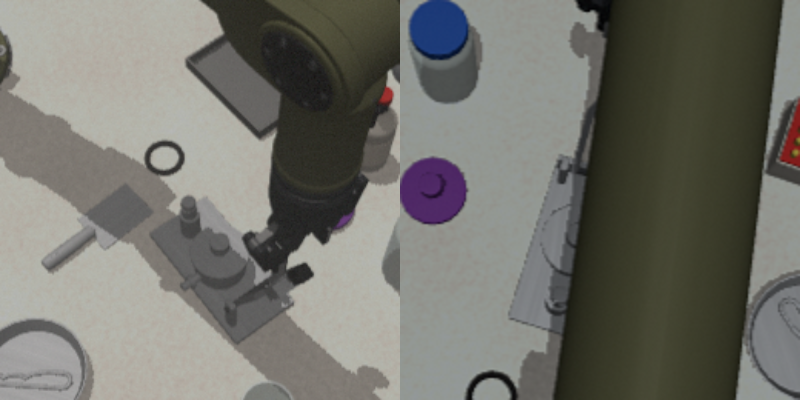

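View pics/w12.png

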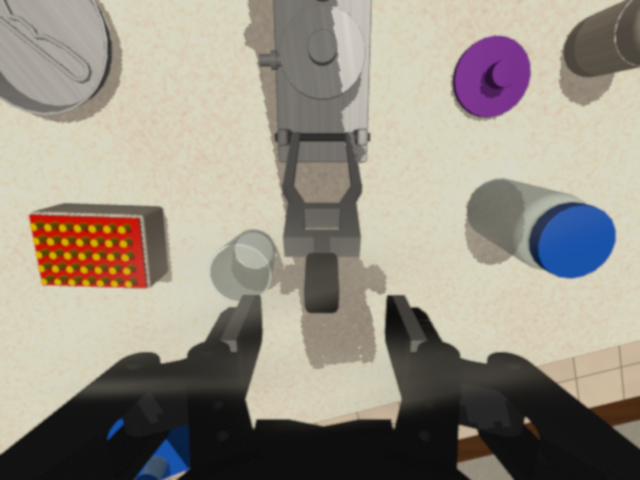

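The yoke lies open, its block at (321,283) in the wrist view and leaning away from the robot. Next is the lid.

```bash
python3 -m handwheel '[[[28,0,-1],[0,-0.6,0],0.2],[[29,0,-1],[0,-0.6,0],0.2],[[29,0,0],[0,0,0],0.2],[[29,0,5],[0,0,0],0.2],[[20,0,20],[0,0,0],0.2],[[0,0,30],[0,0,0],0.2],[[0,0,0],[0,0,0],0.2]]'
python3 d.py .575 -.024 .064 72.8
python3 -c "
from h import *
save('wrist','w13.png')"
```

```text
time_s: 16.2
tcp_pos: [0.5757, -0.023, 0.2283]
ee_rot: [0.461, 3.104, -0.007]
wrist_force: [-1.5, 0.7, -1.9]
gripper_width: 0.0511
shift mm [  1.1  -0.5 164.3]
turn deg [-0.2  0.2  0.3]
16.2 [-0.3   0.16  0.33  1.66 -0.05  1.32  1.31] [-1.5  0.7 -1.9] 0.05107843891563463 [ 0.5757 -0.023   0.2283]
```

View pics/w13.png

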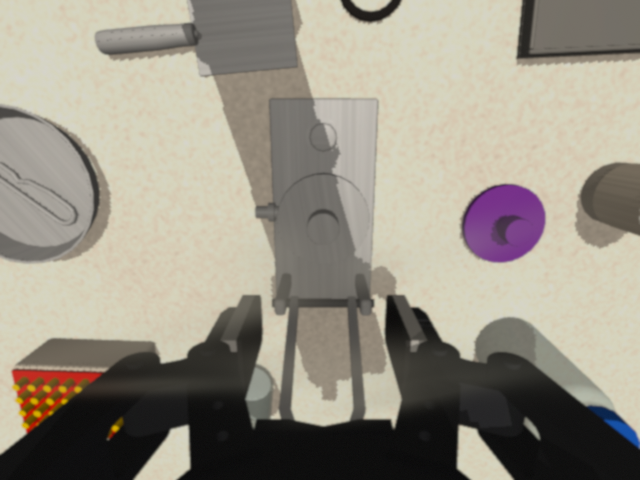

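Run:
```python
from h import *
for n in (12,13):
    g=cv2.cvtColor(cv2.imread(f'pics/w{n}.png'),6)
    y0=0 if n==12 else 190
    cv2.imwrite(f'pics/k{n}.png',cv2.resize(cv2.convertScaleAbs(g[y0:y0+100,260:390],alpha=1.6),None,fx=3,fy=3,interpolation=cv2.INTER_CUBIC))
a=cv2.imread('pics/k12.png');b=cv2.imread('pics/k13.png');cv2.imwrite('pics/k.png',np.hstack([a,b]))
```

```text
(no output)
```

View pics/k.png

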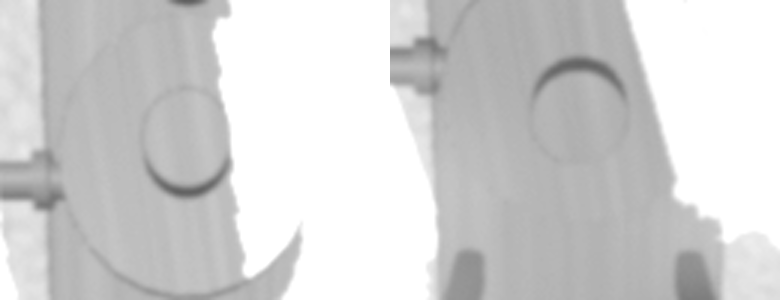

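Run:
```python
from h import *
a,b,t,s=load('w12.png'),load('w13.png'),load('top0.png'),load('scene0.png')
x,e=tri(ray(a,321.5,44.3),ray(b,322.7,228.4)); print(x,e)
print(onz(b,322.7,228.4,.088),onz(a,321.5,44.3,.088))
```

```text
[ 0.57568818 -0.02337071  0.08927653] [np.float64(0.00015557657758386053), np.float64(0.00015557657758387587)]
[ 0.57605472 -0.02332516  0.088     ] [ 0.57538764 -0.02344543  0.088     ]
```

```bash
python3 -m handwheel '[[[0,0,35],[0,0,0],0.3],[[0,0,38],[0,0,0],0.3],[[0,0,30],[0,0,0],0.3],[[0,0,0],[0,0,0],0.3]]'
python3 d.py .5757 -.0234 .066 72.8
```

```text
time_s: 16.58
tcp_pos: [0.5839, -0.0237, 0.1331]
ee_rot: [0.459, 3.088, -0.001]
wrist_force: [-1.4, 0.0, -0.7]
gripper_width: 0.0553
shift mm [ 9.3 -2.3 66.9]
turn deg [0.1 1.1 0.3]
16.5833 [-0.29  0.24  0.32  1.77 -0.08  1.13  1.33] [-1.4  0.  -0.7] 0.055340057271963776 [ 0.5839 -0.0237  0.1331]
```

```bash
python3 -m handwheel '[[[8,-2,20],[0,1,0.3],0.3],[[1,0,18],[0,0,0],0.3],[[1,0,10],[0,0,0],0.3]]'
python3 d.py .5757 -.0234 .066 72.8
```

```text
time_s: 16.83
tcp_pos: [0.5804, -0.0235, 0.0911]
ee_rot: [0.47, 3.094, 0.005]
wrist_force: [0.4, 1.0, 0.0]
gripper_width: 0.0555
shift mm [ 4.8 -1.4 25. ]
turn deg [ 0.3  0.7 -0.1]
16.8333 [-0.28  0.28  0.32  1.81 -0.1   1.05  1.35] [0.4 1.  0. ] 0.05546749045368029 [ 0.5804 -0.0235  0.0911]
```

```bash
python3 -m handwheel '[[[5,-1.4,14],[0.3,0.7,0],0.3],[[0.5,0,8],[0,0,0],0.3],[[0.5,0,2],[0,0.2,0],0.3]]'
python3 d.py .5757 -.0234 .066 72.8
```

```text
time_s: 17.08
tcp_pos: [0.5769, -0.0233, 0.0687]
ee_rot: [-0.471, -3.104, -0.001]
wrist_force: [0.7, 0.4, 0.0]
gripper_width: 0.0556
shift mm [ 1.1 -0.5  2.7]
turn deg [ 0.  -0.1 -0.1]
17.0833 [-0.27  0.31  0.31  1.83 -0.11  1.02  1.35] [0.7 0.4 0. ] 0.055566781482375045 [ 0.5769 -0.0233  0.0687]
```

```bash
python3 -m handwheel '[[[1.2,-0.4,3],[0,0,0],-1],[[0.3,0,0.4],[0,0,0],-1],[[0.3,0,0.4],[0,0,0],-1],[[0.2,0,0.3],[0,0,0],-1]]' 70
python3 d.py .5757 -.0234 .066 72.8
python3 -c "
from h import *
save('wrist','w14.png')"
```

```text
time_s: 17.42
tcp_pos: [0.5766, -0.0233, 0.0667]
ee_rot: [0.472, 3.105, 0.002]
wrist_force: [-0.3, -0.8, -2.4]
gripper_width: 0.0236
shift mm [ 0.8 -0.4  0.7]
turn deg [ 0.1  0.1 -0.1]
17.4167 [-0.27  0.31  0.31  1.83 -0.11  1.02  1.35] [-0.3 -0.8 -2.4] 0.02359353070908287 [ 0.5766 -0.0233  0.0667]
```

View pics/w14.png

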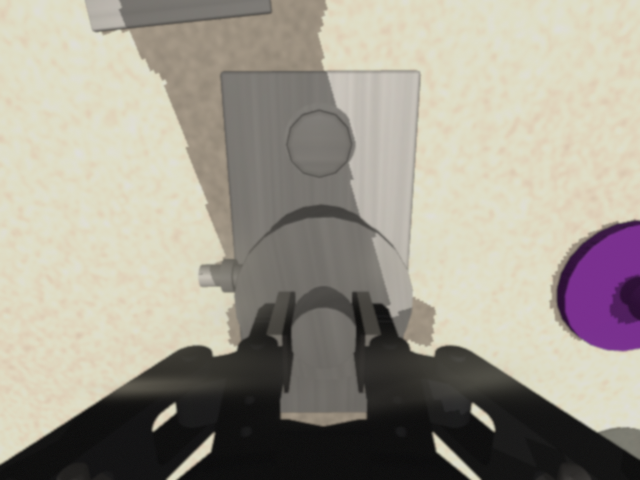

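```bash
python3 -m handwheel '[[[0.5,0,-6],[0,0,0],-1],[[0.5,0,-12],[0,0,0],-1],[[0.5,0,-20],[0,0,0],-1],[[0,0,-30],[0,0,0],-1],[[0,0,-35],[0,0,0],-1],[[0,0,-10],[0,0,0],-1]]' 70
python3 d.py .43 .272 .19 108
python3 -c "
from h import *
save('wrist','w15.png')"
```

```text
time_s: 17.97
tcp_pos: [0.5704, -0.0227, 0.1822]
ee_rot: [-0.471, -3.096, 0.002]
wrist_force: [0.5, 0.6, -1.9]
gripper_width: 0.0236
shift mm [221.7 239.6  -6.4]
turn deg [  0.   -0.6 -35.3]
17.9667 [-0.3   0.19  0.33  1.72 -0.06  1.25  1.32] [ 0.5  0.6 -1.9] 0.023630491911424554 [ 0.5704 -0.0227  0.1822]
```

View pics/w15.png

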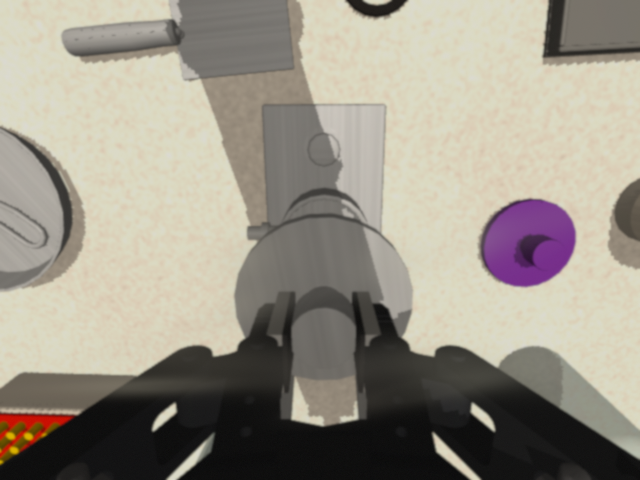

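```bash
python3 -m handwheel '[[[10,11,-2],[0,-0.5,0],-1],[[20,22,-1],[0,0,0],-1],[[20,22,0],[0,0,0],-1],[[20,22,0],[0,0,0],-1],[[20,22,0],[0,0,0],-1],[[20,22,0],[0,0,0],-1],[[20,22,0],[0,0,0],-1],[[20,22,0],[0,0,0],-1],[[20,22,0],[0,0,0],-1],[[20,22,0],[0,0,0],-1],[[20,20,0],[0,0,0],-1],[[8,10,0],[0,0,0],-1],[[0,0,0],[0,0,0],-1]]' 70
python3 d.py .43 .272 .1 72.8
python3 -c "
from h import *
save('wrist','w16.png')"
```

```text
time_s: 19.1
tcp_pos: [0.4208, 0.2778, 0.1735]
ee_rot: [-0.482, -3.095, 0.018]
wrist_force: [-0.5, -0.6, -2.8]
gripper_width: 0.0235
shift mm [-11.   -1.7  73.4]
turn deg [-0.7 -0.4 -0.5]
19.1 [-0.67  0.06  0.04  1.87 -0.    1.22  0.63] [-0.5 -0.6 -2.8] 0.023466500712720963 [0.4208 0.2778 0.1735]
```

View pics/w16.png

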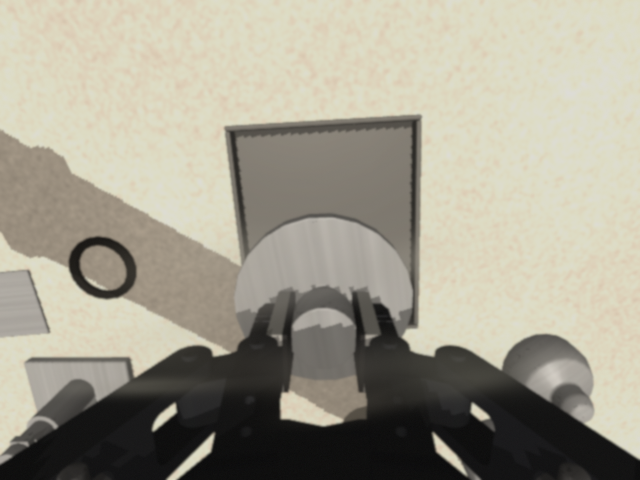

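```bash
python3 - <<'E'
from h import *
b=load('w16.png')
P=[onz(b,*p,.022) for p in [(226,128),(420,117),(416,327)]]
print(np.round(P,4),(P[0]+P[2])/2)
E
python3 -m handwheel '[[[-10,-2,12],[-0.7,-0.4,-0.5],-1],[[0,0,22],[0,0,0],-1],[[0,0,22],[0,0,0],-1],[[0,0,10],[0,0,0],-1],[[0,0,0],[0,0,0],-1]]' 70
python3 d.py .43 .272 .026 72.8
```

```text
[[0.3246 0.2295 0.022 ]
 [0.3618 0.3716 0.022 ]
 [0.5322 0.3269 0.022 ]] [0.42840919 0.2782089  0.022     ]
time_s: 19.57
tcp_pos: [0.4329, 0.264, 0.1037]
ee_rot: [0.48, 3.103, -0.008]
wrist_force: [-1.0, 0.1, -2.5]
gripper_width: 0.0237
shift mm [ 5.4  7.1 77.7]
turn deg [-0.3  0.1 -0.4]
19.5667 [-0.65  0.13  0.05  1.95 -0.    1.06  0.66] [-1.   0.1 -2.5] 0.02369674615831214 [0.4329 0.264  0.1037]
```

```bash
python3 -m handwheel '[[[5,8,15],[-0.3,0,-0.3],-1],[[1,1,18],[0,0,0],-1],[[1,1,15],[0,0,0],-1],[[0.5,0,6],[0,0,0],-1]]' 70
python3 d.py .43 .273 .026 72.8
```

```text
time_s: 19.9
tcp_pos: [0.4333, 0.2728, 0.0514]
ee_rot: [0.482, 3.098, 0.003]
wrist_force: [-1.5, -0.3, -3.4]
gripper_width: 0.0235
shift mm [ 3.4 -0.9 25.4]
turn deg [ 0.2  0.4 -0.5]
19.9 [-0.66  0.19  0.05  1.99 -0.01  0.95  0.65] [-1.5 -0.3 -3.4] 0.023504290146536634 [0.4333 0.2728 0.0514]
```

```bash
python3 -m handwheel '[[[3,0,8],[0.2,0.4,-0.3],-1],[[0.5,0,6],[0,0.1,0],-1],[[0.5,0,4],[0,0.1,0],-1],[[0.3,0,2],[0,0,0],-1]]' 70
python3 d.py .43 .273 .026 72.8
```

```text
time_s: 20.23
tcp_pos: [0.4309, 0.273, 0.0316]
ee_rot: [-0.477, -3.101, -0.001]
wrist_force: [-0.4, 0.1, -3.7]
gripper_width: 0.0234
shift mm [ 0.8 -0.3  5.6]
turn deg [-0.  -0.2 -0.3]
20.2333 [-0.65  0.22  0.04  2.01 -0.02  0.91  0.66] [-0.4  0.1 -3.7] 0.023438092906815616 [0.4309 0.273  0.0316]
```

```bash
python3 -m handwheel '[[[0.4,0,2],[0,0,0],-1],[[0.3,0,1.5],[0,0,0],-1],[[0.3,0,1],[0,0,0],-1]]' 70
python3 d.py .43 .273 .026 72.8
python3 -m handwheel '[[[0.3,0,1],[0,0,0],-1],[[0.3,0,0.8],[0,0,0],-1]]' 70
python3 d.py .43 .273 .026 72.8
```

```text
time_s: 20.48
tcp_pos: [0.4309, 0.2736, 0.0278]
ee_rot: [-0.478, -3.103, -0.003]
wrist_force: [0.3, -0.7, -2.0]
gripper_width: 0.0238
shift mm [ 0.7 -0.9  1.8]
turn deg [ 0.1 -0.1 -0.3]
20.4833 [-0.65  0.23  0.04  2.01 -0.02  0.9   0.66] [ 0.3 -0.7 -2. ] 0.02375038307043298 [0.4309 0.2736 0.0278]
time_s: 20.65
tcp_pos: [0.4306, 0.2742, 0.0264]
ee_rot: [-0.478, -3.104, -0.004]
wrist_force: [-0.5, -0.7, -3.4]
gripper_width: 0.0235
shift mm [ 0.3 -1.3  0.4]
turn deg [ 0.1 -0.1 -0.3]
20.65 [-0.66  0.23  0.04  2.01 -0.02  0.9   0.66] [-0.5 -0.7 -3.4] 0.02348671288645122 [0.4306 0.2742 0.0264]
```

```bash
python3 -m handwheel '[[[0.3,0,1.2],[0,0,0],-1],[[0.3,0,1.2],[0,0,0],-1]]' 70
python3 d.py .43 .273 .026 72.8
```

```text
time_s: 20.82
tcp_pos: [0.4306, 0.2745, 0.0255]
ee_rot: [-0.478, -3.104, -0.004]
wrist_force: [-3.6, -4.1, 13.7]
gripper_width: 0.0235
shift mm [ 0.1 -1.6 -0.5]
turn deg [ 0.2 -0.1 -0.3]
20.8167 [-0.66  0.23  0.04  2.01 -0.02  0.9   0.66] [-3.6 -4.1 13.7] 0.02346586560368991 [0.4306 0.2745 0.0255]
```

Contact: the reading is +13.7 N at the expected height. I'll release slowly, then rise.

```bash
python3 -m handwheel '[[[0,0,0],[0,0,0],-0.3],[[0,0,0],[0,0,0],0],[[0,0,0],[0,0,0],0.2],[[0,0,0],[0,0,0],0.2],[[0,0,-12],[0,0,0],0.2],[[0,0,-30],[0,0,0],0.2],[[0,0,-40],[0,0,0],0.2],[[0,0,-40],[0,0,0],0.2],[[0,0,-40],[0,0,0],0.2],[[20,15,-10],[0,0,0],0.2],[[25,25,0],[0,0,0],0.2],[[25,25,0],[0,0,0],0.2],[[0,40,0],[0,0,0],0.2],[[0,40,0],[0,0,0],0.2],[[0,40,0],[0,0,0],0.2],[[0,0,0],[0,0,0],0.2]]' 20
python3 -c "
from h import *
save('wrist','w17.png');save('scene','s17.png');save('top','t17.png')
s=sensors.observe();print(s['qd'].round(3),s['time_s'],s['tcp_pos'])"
```

```text
time_s: 22.15
tcp_pos: [0.421, 0.4777, 0.2218]
ee_rot: [0.489, 3.096, 0.025]
wrist_force: [-1.7, -0.6, -0.9]
gripper_width: 0.0517
[ 0.016 -0.035  0.017  0.032  0.004 -0.003 -0.   ] 22.3 [0.42200762 0.47044563 0.22315089]
```

View pics/w17.png

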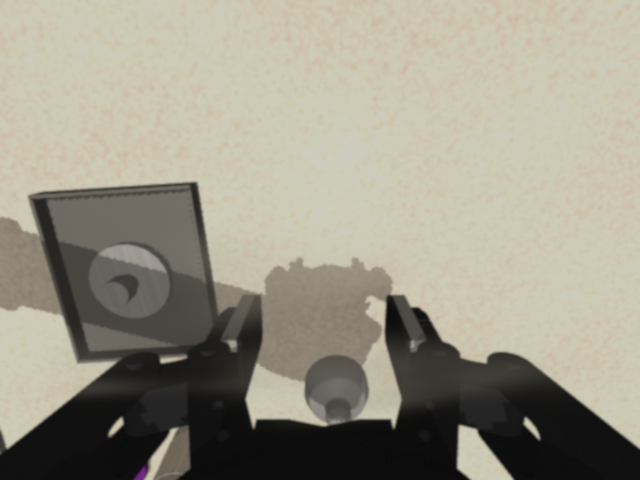

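View pics/s17.png

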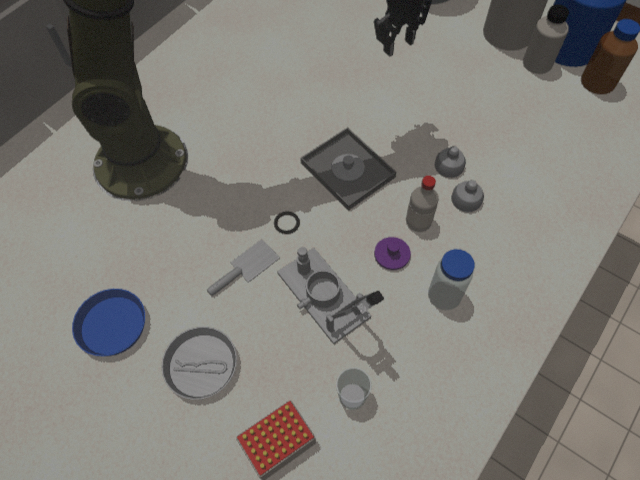

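View pics/t17.png

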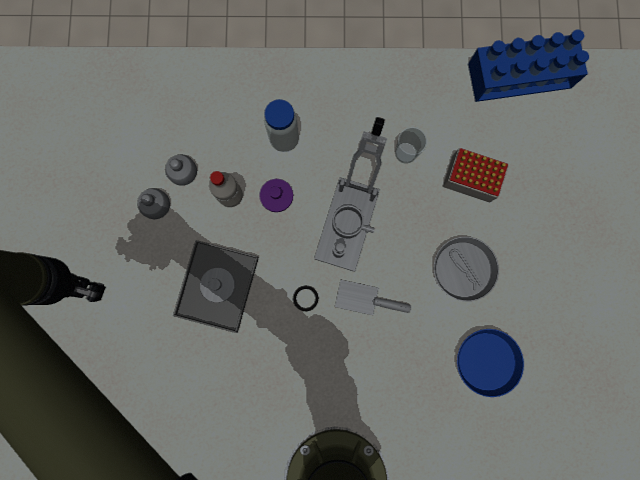

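All is in place. The lid is flat in the tray at (216,285), the clip in the dish at (465,268), and the yoke open at (377,127). The bystanders' pixel positions are unchanged. I'll settle the arm, then hand in.

```bash
python3 -m handwheel '[[[0,0,0],[0,0,0],0.2],[[0,0,0],[0,0,0],0.2]]'; python3 -c "
from h import *
print(workorder.close_job())"
```

```text
time_s: 22.47
tcp_pos: [0.4227, 0.4675, 0.2243]
ee_rot: [0.502, 3.091, 0.018]
wrist_force: [-0.7, -0.7, -0.4]
gripper_width: 0.0512
the job is handed in; nothing more can be done
None
```

I finished the job in the order asked and handed it in at about 22.5 s. I pulled the clip out sideways and laid it in the steel dish. I then swung the yoke over to its open stop, lifted the lid off by its knob and set it down knob up in the tray.

The last scene, top and wrist pictures show:
- **Clip:** it lies inside the steel dish, near the middle.
- **Yoke:** it rests open by itself.
- **Lid:** it looks flat in the tray, near the middle, with the knob up.
- **Other things:** the bystanders and look-alikes look unmoved by eye against the first pictures.
- **Gripper:** it is clear of everything.

A few things did not go exactly to plan:
- **First clip grip:** the arm crept 8 mm up while closing, so I reopened and gripped again.
- **Clip pull:** the pull briefly jammed at about 17 N sideways and 15 N vertical, until I took off the downward push.
- **Clip release:** I let the clip go with its wire about 17 mm above the dish floor, so it dropped that short way.
- **Lid set-down:** the lid met the tray floor at about 14 N, close to the height I expected.
- **Heights:** the first height estimates for the clip loop and the knob came out 4–15 mm low, depending on the views used. Measuring the knob again from two wrist views gave 89 mm, against 88 mm from the text.
- **Gripper width:** it read about 2.5 mm under the nominal size on the clip loop and the knob, and less on the yoke block, but every grip held.

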